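Put the balance's check weights back in their pots

TASK

The balance check is finished and the five steel weights are still stacked in two piles on the black mat. Take the piles apart and put every weight back in its own pot, the one whose well is made for its size, standing flat on the blue felt with its knob up. Set the weights down, do not drop them or let them fall over.

Things in the scene. Friction and masses are not known exactly. Their poses are not given: they have to be found in the camera images.
- weight_500_mid (a point): largest steel weight, 500 g: disc 68 mm across, 16 mm tall, with a knob (11 mm across, 11 mm tall) on top to lift it by. Point: its centre, 13.5 mm above its underside; knob's middle 8 mm above the point. z: its axis, up. Stacked weights add 16 mm a layer: a recess (15 mm across, 12 mm deep) below each fits over the knob beneath, so lift it 12 mm straight up to free it
- weight_200_mid (a point): second largest steel weight, 200 g: disc 45 mm across, 16 mm tall, with a knob (11 mm across, 11 mm tall) on top to lift it by. Point: its centre, 13.5 mm above its underside; knob's middle 8 mm above the point. z: its axis, up. Stacked weights add 16 mm a layer: a recess (15 mm across, 12 mm deep) below each fits over the knob beneath, so lift it 12 mm straight up to free it
- weight_100_mid (a point): middle-sized steel weight, 100 g: disc 33 mm across, 16 mm tall, with a knob (11 mm across, 11 mm tall) on top to lift it by. Point: its centre, 13.5 mm above its underside; knob's middle 8 mm above the point. z: its axis, up. Stacked weights add 16 mm a layer: a recess (15 mm across, 12 mm deep) below each fits over the knob beneath, so lift it 12 mm straight up to free it
- weight_50_mid (a point): second smallest steel weight, 50 g: disc 26 mm across, 16 mm tall, with a knob (11 mm across, 11 mm tall) on top to lift it by. Point: its centre, 13.5 mm above its underside; knob's middle 8 mm above the point. z: its axis, up. Stacked weights add 16 mm a layer: a recess (15 mm across, 12 mm deep) below each fits over the knob beneath, so lift it 12 mm straight up to free it
- weight_20_mid (a point): smallest steel weight, 20 g: disc 19 mm across, 16 mm tall, with a knob (11 mm across, 11 mm tall) on top to lift it by. Point: its centre, 13.5 mm above its underside; knob's middle 8 mm above the point. z: its axis, up. Stacked weights add 16 mm a layer: a recess (15 mm across, 12 mm deep) below each fits over the knob beneath, so lift it 12 mm straight up to free it
- pot_500_well (a point): largest pot, for the 500 g weight: open round dark grey dish fixed to the desk, 92 mm across its rim, 13 mm tall, blue felt floor. Point: middle of that floor, 3 mm above the desk, 10 mm below the rim. z: up. The round well is 78 mm across, flaring to 84 mm at the rim: 5 mm to spare all round; the weight stands out above the rim
- pot_200_well (a point): second largest pot, for the 200 g weight: open round dark grey dish fixed to the desk, 69 mm across its rim, 13 mm tall, blue felt floor. Point: middle of that floor, 3 mm above the desk, 10 mm below the rim. z: up. The round well is 55 mm across, flaring to 61 mm at the rim: 5 mm to spare all round; the weight stands out above the rim
- pot_100_well (a point): middle-sized pot, for the 100 g weight: open round dark grey dish fixed to the desk, 57 mm across its rim, 13 mm tall, blue felt floor. Point: middle of that floor, 3 mm above the desk, 10 mm below the rim. z: up. The round well is 43 mm across, flaring to 49 mm at the rim: 5 mm to spare all round; the weight stands out above the rim
- pot_50_well (a point): second smallest pot, for the 50 g weight: open round dark grey dish fixed to the desk, 50 mm across its rim, 13 mm tall, blue felt floor. Point: middle of that floor, 3 mm above the desk, 10 mm below the rim. z: up. The round well is 36 mm across, flaring to 42 mm at the rim: 5 mm to spare all round; the weight stands out above the rim
- pot_20_well (a point): smallest pot, for the 20 g weight: open round dark grey dish fixed to the desk, 43 mm across its rim, 13 mm tall, blue felt floor. Point: middle of that floor, 3 mm above the desk, 10 mm below the rim. z: up. The round well is 29 mm across, flaring to 35 mm at the rim: 5 mm to spare all round; the weight stands out above the rim
Things that resemble listed ones, but are neither listed nor needed, are in the scene too. Leave any purple look-alike of the part that bears weight_50_mid alone.

How it is judged:
By the outcome, as a careful person would: the job done as asked, in the order asked, and still so for the second after the job is handed in, with the robot touching nothing.
It also fails if it takes over 102 s, if anything falls off the work surface, if the arm or the gripper's body presses on something with over 40 N, if the wrist force passes 120 N, or if a joint passes its speed limit or range.

ROBOT

A 6-joint arm with a two-finger parallel gripper is mounted at the origin on a cart in front of the work surface, level with it; the furniture and walls round the work are solid. World frame = base frame: x ahead of the robot, y to its left, z up, the work surface at z = 0. Lengths are in mm, angles in rad, forces in N, time in s.
With the tool pointing down it reaches from about 350 to 875 mm from the base axis. Payload 4.2 kg.
Tool frame: the origin (TCP) lies at the very end of the fingers, on their centre line; the grasp point (between the pads) lies 19 mm behind it (arm.pinch_z is the distance from the TCP to the grasp point, in mm); x points along the fingers, y is the direction in which the jaws open and shut, and the axes are right-handed (so a half turn about x gives the same grasp; the last joint's range is limited). The gripper opens to 85 mm and grips with 20 to 120 N. Pads are 22 mm wide; open, the fingers measure 114 mm over their backs; the gripper's body (76 mm by 85 mm) begins 54 mm behind the grasp point. The pads swing forward as they close: fully open they stand 13 mm farther back than shut.
Start: joints at [-0.846, 0.385, 0.008, 0, -1.194, -0.259], TCP at [280.722, -558.385, 231.312] pointing down, gripper open.
Joint ranges: [-3.14, 3.14], [-1.21, 2.06], [-1.07, 1.41], [-3.16, 2.05], [-2.99, -0.16], [-3.1, 3.1]. Speed limits (rad/s): [2.79, 2.79, 3.14, 3.14, 3.14, 3.14].

INTERFACE

Orientations are given as a unit quaternion [x, y, z, w].
In Python, from bench import arm gives the robot as it stands.
- The arm moves only by the tool drive_tool, never from a script. Its argument "motion" is a list of rows, each a list of 4 numbers: the shift along the tool's x, y, z in mm, then the turn about the tool's x in degrees. In form: [[dx, dy, dz, spin], ...]. A call has 1 to 10 rows; each row shifts and turns the commanded pose from where the row before left it, along the tool's axes as they then stand; what a row does not reach is not made up. A row lasts 1/12 s, in which the tool goes at most 41.7 mm and 7.16 degrees, less where a joint would pass 70% of its speed; a pose out of reach is approached as far as the arm can. A call with a gripper value outside its range is refused whole. "grip" is the finger opening in mm, from 0 to 85.4, set as the call begins (left out, the last holds). The fingers move at their own pace and stop on an object; the grip force is fixed at half the most. Time passes only in rows, so rows that do not move let the fingers close. It gives the time, the measured TCP pose, the force and the opening at its end, in the units of the state.
- arm.read_state(): the state, without advancing time (a new reading comes with each control period).
- arm.get_image(name): name is "scene" or "top" or "wrist"; returns the picture (384x512x3 uint8, red, green, blue); there is no depth.
- arm.calibration(name): a dict with "K" (3x3 intrinsics, pixels), "eye" and "attitude" of the camera in the world; the wrist camera has in their place "T_tool_cam" (4x4, takes a point from camera to tool coordinates, whose origin is the TCP and whose axes are the tool frame's). Camera axes: x right, y up, looking along -z (the intrinsics and any distortion apply to the point x, -y, -z); pixel columns grow to the right and rows downward; lengths in mm; the calibration is good to about 2 mm. A picture is of the moment at which its call begins: read the wrist's pose just before it. calibration takes no time and is no camera call.
- arm.job_done(): hands the job in, once; it reports no verdict.
The state is a dict: "clock": time; "joints": joint angles; "joint_vel": joint speeds; "joint_efforts": joint torques, N m; "position": TCP position; "ee_rot": TCP orientation; "contact_force": force on the tool from outside, world axes, zero at the start; "wrist_torque": the same for the moment, N m; "gripper_width": finger opening in mm.
Only numpy, scipy, OpenCV 4.12 (cv2) and the standard library are available. Lean on these libraries where they do the work, as an engineer would, in place of code of your own. Each camera call takes 0.05 s, during which the arm holds its last target. There are 200 camera calls.

## Working session

There is one attempt and no reset: what is moved stays moved. The work goes in short steps, Python scripts to look and compute and a tool call to move; the robot and the scene stay as the last step left them, time stands still between calls to the robot, and variables do not carry over. Pictures are saved under pics/ and viewed, about 12 in all and at most 16, crops included, and the job is handed in when it is done.

Besides the shell and the picture viewer there is one more tool, called after "Call:" by a JSON object that holds its "op" and its "data". drive_tool: Moves the arm, as the interface text tells. Its arguments: {"type":"object","properties":{"motion":{"type":"array"},"grip":{"type":"number"}},"required":["motion"]}

```bash
mkdir -p pics; ls; python3 - <<'E'
from bench import arm
import cv2,numpy as np
s=arm.read_state();print(s['position'],s['ee_rot'],s['gripper_width'],s['clock'])
for n in("scene","top"):
    cv2.imwrite(f'pics/{n}0.png',arm.get_image(n)[:,:,::-1]); c=arm.calibration(n);print(n,c)
print(arm.calibration("wrist"))
a=cv2.imread('pics/scene0.png');b=cv2.imread('pics/top0.png')
E
```

```text
pics
[ 280.46238201 -557.90241642  230.23113767] [-0.16238802  0.68823731  0.16384821  0.68783232] 85.14249724290976 0.0
scene {'K': array([[438.21969332,   0.        , 251.3221606 ],
       [  0.        , 438.21969332, 191.50629888],
       [  0.        ,   0.        ,   1.        ]]), 'eye': array([-149.63248251,  435.23538072,  512.55166579]), 'attitude': array([-0.26422315,  0.44877826,  0.73710736, -0.43064712])}
top {'K': array([[372.40935097,   0.        , 251.57367059],
       [  0.        , 372.40935097, 192.61021703],
       [  0.        ,   0.        ,   1.        ]]), 'eye': array([378.82892413,  41.63185868, 904.15822868]), 'attitude': array([ 0.06042358, -0.07666562, -0.69518964,  0.71216763])}
{'K': array([[311.11281522,   0.        , 255.31830483],
       [  0.        , 311.11281522, 191.22255857],
       [  0.        ,   0.        ,   1.        ]]), 'T_tool_cam': array([[-1.81645392e-04,  3.00605738e-01, -9.53748477e-01,
        -1.41693695e+02],
       [ 9.99999525e-01, -8.59164133e-04, -4.61248415e-04,
         8.45642428e-01],
       [-9.58080403e-04, -9.53748107e-01, -3.00605439e-01,
        -7.58905017e+01],
       [ 0.00000000e+00,  0.00000000e+00,  0.00000000e+00,
         1.00000000e+00]])}
```

View pics/scene0.png

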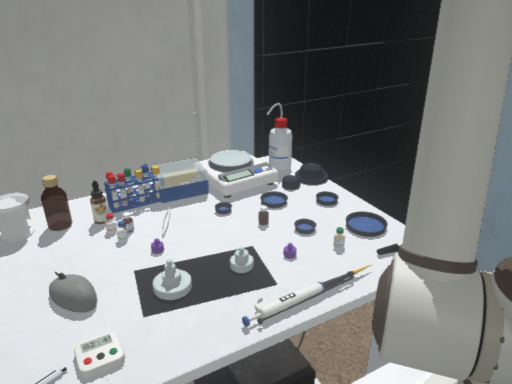

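View pics/top0.png

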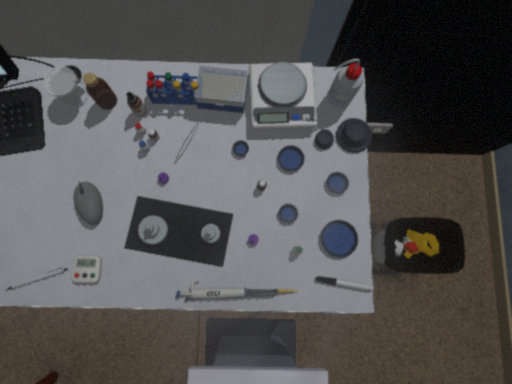

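The piles are at about (152,230) and (210,233) in the top view. The blue-floored pots are at (339,239), (291,159), (337,184), (288,214) and (241,149). Look-alikes are the purple weights at (163,178) and (253,240), the black dishes at (324,140) and (354,135), and small bottles at (262,186) and (298,250). Next I'll crop in close on the piles and measure.

```bash
cat > h.py <<'E'
import numpy as np,cv2
from scipy.spatial.transform import Rotation as R
from bench import arm
def cam(n,s=None):
    c=arm.calibration(n)
    if n=='wrist':
        T=c['T_tool_cam'];Rt=R.from_quat(s['ee_rot']).as_matrix()
        return c['K'],Rt@T[:3,3]+s['position'],Rt@T[:3,:3]
    return c['K'],np.array(c['eye']),R.from_quat(c['attitude']).as_matrix()
def ray(n,uv,z,s=None):
    K,e,A=cam(n,s);p=np.linalg.inv(K)@[uv[0],uv[1],1];d=A@(p*[1,-1,-1])
    return e+d*(z-e[2])/d[2]
def proj(n,X,s=None):
    K,e,A=cam(n,s);p=(A.T@(np.array(X)-e))*[1,-1,-1];p=K@p;return p[:2]/p[2]
def blue(n,img,z=3,s=None,amin=60):
    h=cv2.cvtColor(img,cv2.COLOR_RGB2HSV);m=cv2.inRange(h,(105,90,25),(130,255,255))
    m=cv2.morphologyEx(m,cv2.MORPH_CLOSE,np.ones((3,3)))
    o=[]
    for c in cv2.findContours(m,cv2.RETR_EXTERNAL,cv2.CHAIN_APPROX_NONE)[0]:
        if cv2.contourArea(c)<amin: continue
        P=np.array([ray(n,q,z,s)[:2] for q in c[:,0]],np.float32)
        (x,y),r=cv2.minEnclosingCircle(P);o.append((c[:,0].mean(0).round(),x,y,2*r))
    return o
E
python3 - <<'E'
from h import *
a=cv2.imread('pics/scene0.png');b=cv2.imread('pics/top0.png')
for n,i in(('scene',a),('top',b)):
    for o in blue(n,i[:,:,::-1].copy()): print(n,o[0],np.round(o[1:],1))
A=cv2.resize(a[225:310,125:315],None,fx=4,fy=4,interpolation=2)
B=cv2.resize(b[170:275,115:265],None,fx=4,fy=4,interpolation=2)[:,:]
B=cv2.resize(B,(380,int(380*B.shape[0]/B.shape[1])));C=cv2.resize(b[125:265,220:375],(380,343))
h=max(B.shape[0],C.shape[0]);f=lambda q:cv2.copyMakeBorder(q,0,h-q.shape[0],0,0,0)
L=np.hstack([f(B),f(C)]);cv2.imwrite('pics/c1.png',np.vstack([A[:,:760],L])[:600*2] if 0 else np.vstack([cv2.resize(A,(760,300)),L[:300]]))
E
```

```text
scene [366. 224.] [ 452.3 -192.    74.4]
scene [274. 199.] [649.3 -75.1  49.1]
scene [150. 189.] [868.2 161.2 298.2]
top [339. 239.] [ 447.9 -190.4   76.3]
top [287. 213.] [506.2 -64.2  30.5]
top [335. 181.] [ 588.9 -184.4   31.6]
top [291. 158.] [645.7 -72.6  54. ]
top [240. 149.] [668.6  54.   27.4]
top [190.  95.] [796.2 175.8 253. ]
```

View pics/c1.png

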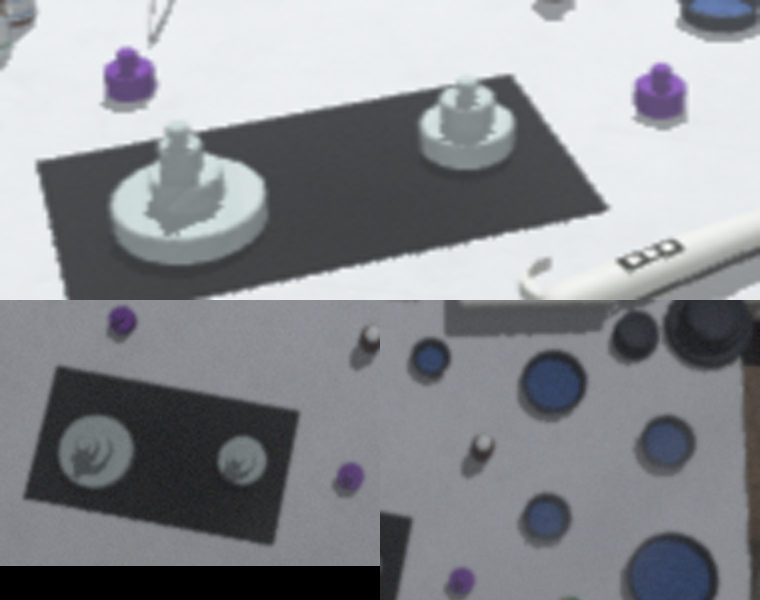

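```bash
python3 - <<'E'
from h import *
s=arm.read_state();M=R.from_quat(s['ee_rot']).as_matrix();print(M.round(3))
for n,z,t in(((153.3,228),59,'L'),((210.1,232),43,'R')):
    print(t,ray('top',n,z).round(1))
print('scene L',ray('scene',(169.5,261),59).round(1),'R',ray('scene',(241.5,247.5),43).round(1))
E
```

```text
[[-0.001 -0.449  0.894]
 [ 0.002  0.894  0.449]
 [-1.     0.002 -0.   ]]
L [458.  243.9  59. ]
R [453.5 117.1  43. ]
scene L [460.4 256.8  59. ] R [455.7 118.2  43. ]
```

Call:
{"op": "drive_tool", "data": {"motion": [[0,0,0,6.66],[0,0,0,6.66],[0,0,0,6.66],[0,0,0,6.66],[0,38,14,0],[0,38,14,0],[0,38,14,0],[0,38,14,0],[0,38,14,0],[0,38,14,0]]}}

```text
clock: 0.93
position: [364.4, -328.4, 230.9]
ee_rot: [0.0, 0.707, 0.0, 0.707]
contact_force: [1.8, 0.7, 0.1]
gripper_width: 85.6
```

Call:
{"op": "drive_tool", "data": {"motion": [[0,38,14,0],[0,38,14,0],[0,38,14,0],[0,38,14,0],[0,38,14,0],[0,38,14,0],[0,0,0,0],[0,0,0,0]], "grip": 30}}

```text
clock: 1.6
position: [448.7, -100.3, 231.0]
ee_rot: [-0.002, 0.707, 0.002, 0.707]
contact_force: [-0.7, -0.6, -0.0]
gripper_width: 29.9
```

```bash
cat >> h.py <<'E'
def wsnap(name):
    s=arm.read_state();i=arm.get_image('wrist');cv2.imwrite(f'pics/{name}.png',i[:,:,::-1]);np.save(f'pics/{name}.npy',np.r_[s['position'],s['ee_rot']])
    print(s['clock'],s['position'].round(1),s['gripper_width'].round(1),np.round(s['contact_force'],1));return s,i
E
python3 - <<'E'
from h import *
s,i=wsnap('w1')
print(R.from_quat(s['ee_rot']).as_matrix().round(3))
for o in blue('wrist',i,3,s,300): print(o[0],np.round(o[1:],1))
E
```

```text
Traceback (most recent call last):
  File "h.py", line 26, in wsnap
    print(s['clock'],s['position'].round(1),s['gripper_width'].round(1),np.round(s['contact_force'],1));return s,i
                                            ^^^^^^^^^^^^^^^^^^^^^^^^
AttributeError: 'float' object has no attribute 'round'
```

View pics/w1.png

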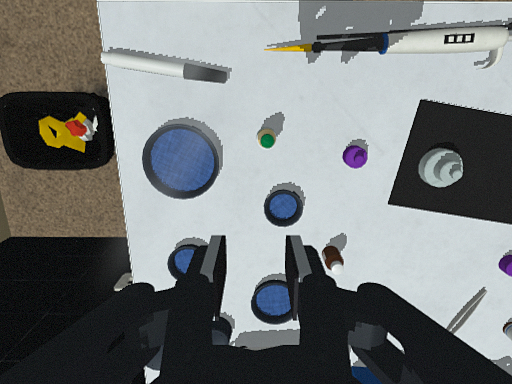

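The wrist view shows pots at (182,160) for the 500, (283,207), (188,262) and (272,300), with the right pile at (441,167). The left pot at (188,262) is partly behind a finger.

```bash
sed -i "s/s\['gripper_width'\].round(1)/round(s['gripper_width'],1)/" h.py; cat >> h.py <<'E'
def load(name):
    a=np.load(f'pics/{name}.npy');return dict(position=a[:3],ee_rot=a[3:]),cv2.imread(f'pics/{name}.png')[:,:,::-1].copy()
E
python3 - <<'E'
from h import *
s,i=wsnap('w2')
for o in blue('wrist',i,3,s,200): print(o[0],np.round(o[1:],1))
# outer dark rim width for all: dark pixels on white, horizontal
g=i.max(2)
for u,v in((182,160),(283,207),(188,262),(272,300)):
    r=g[v]; a=u
    while r[a]<140:a-=1
    b=u
    while r[b]<140:b+=1
    print((u,v),a,b,ray('wrist',(a,v),13,s).round(1)[:2],ray('wrist',(b,v),13,s).round(1)[:2])
E
```

```text
1.65 [ 448.2 -101.5  230.9] 30.0 [-1.2  0.5  0.3]
[365. 376.] [781.1  72.1  57.2]
[273. 301.] [649.4 -73.2  57.9]
[185. 259.] [ 584.6 -193.5   41.1]
[282. 207.] [509.3 -66.8  41.3]
[183. 161.] [ 450.5 -187.3   77.8]
(182, 160) 181 184 [ 446.7 -187.5] [ 446.7 -183.9]
(283, 207) 283 283 [505.1 -65.9] [505.1 -65.9]
(188, 262) 188 188 [ 582.  -187.5] [ 582.  -187.5]
(272, 300) 272 272 [640.  -76.7] [640.  -76.7]
```

Call:
{"op": "drive_tool", "data": {"motion": [[0,40,0,0],[0,40,0,0],[0,40,0,0],[0,40,0,0],[0,40,0,0],[0,40,0,0],[0,40,0,0],[30,0,0,0],[0,0,0,0]]}}

```text
clock: 2.45
position: [445.6, 176.6, 197.0]
ee_rot: [-0.001, 0.71, -0.001, 0.704]
contact_force: [-0.8, -0.7, -1.3]
gripper_width: 30.0
```

```bash
python3 - <<'E'
from h import *
s,i=wsnap('w3')
for X in((458,247,59),(454,117,43)): print(proj('wrist',X,s).round())
j=i[60:240,60:460][:,:,::-1];cv2.imwrite('pics/w3c.png',cv2.resize(j,None,fx=2,fy=2,interpolation=2))
E
```

```text
2.45 [445.6 176.6 197. ] 30.0 [-0.8 -0.7 -1.3]
[329. 193.]
[194. 184.]
```

View pics/w3c.png

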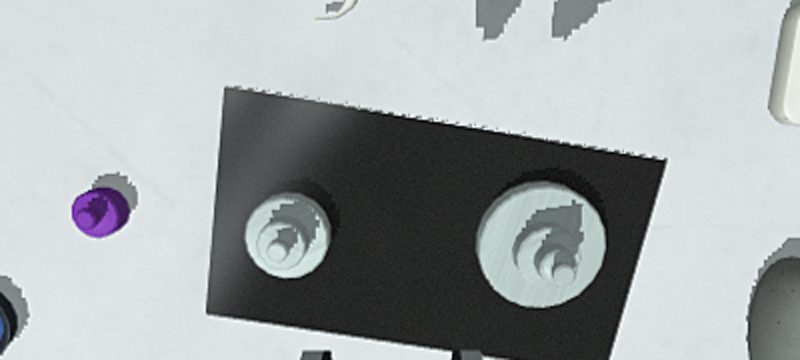

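The right pile (at crop 288,236) is 50 on 200. The left pile (at crop 541,244) is 500, 100, then 20. The top knobs are at crop (564,272) and (278,249).

```bash
python3 - <<'E'
from h import *
s,i=load('w3')
f=lambda c,z:print(c,z,ray('wrist',(c[0]/2+60,c[1]/2+60),z,s).round(1))
f((564,272),59);f((541,244),16);f((278,249),43);f((288,235),16)
print(proj('wrist',(s['position']+[0,0,0]),s))
E
```

```text
(564, 272) 59 [460.8 259.4  59. ]
(541, 244) 16 [458.8 258.1  16. ]
(278, 249) 43 [454.3 121.6  43. ]
(288, 235) 16 [454.1 122.2  16. ]
[252.81503598 250.74719059]
```

Call:
{"op": "drive_tool", "data": {"motion": [[25,27,5,0],[25,27,5,0],[25,27,4,0],[20,0,0,0],[0,0,0,0],[0,0,0,0]]}}

```text
clock: 3.0
position: [462.5, 256.9, 106.5]
ee_rot: [-0.0, 0.707, -0.001, 0.707]
contact_force: [0.1, 0.3, 1.2]
gripper_width: 30.2
```

```bash
python3 - <<'E'
from h import *
s,i=wsnap('w4');print(R.from_quat(s['ee_rot']).as_matrix().round(3))
j=i[100:330,130:390][:,:,::-1];cv2.imwrite('pics/w4c.png',cv2.resize(j,None,fx=2.5,fy=2.5,interpolation=2))
print(proj('wrist',(460.8,259.4,59),s))
E
```

```text
3.0 [462.5 256.9 106.5] 30.2 [0.1 0.3 1.2]
[[-0.001  0.001  1.   ]
 [-0.002  1.    -0.001]
 [-1.    -0.002 -0.001]]
[257.33657272 213.29636593]
```

View pics/w4c.png

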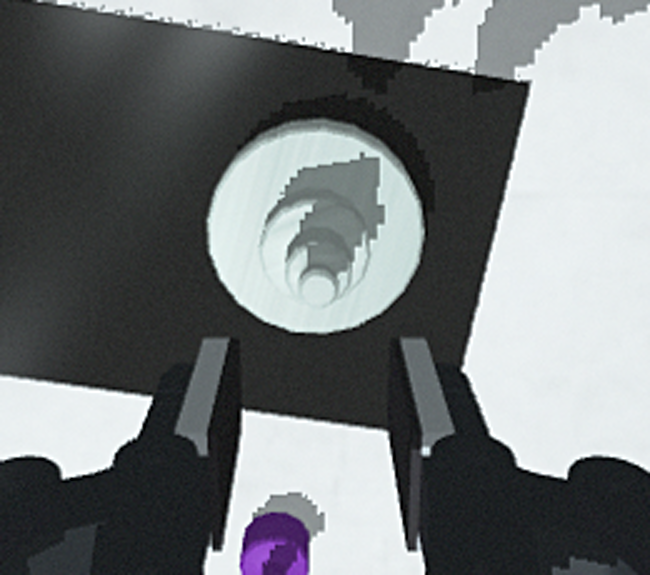

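The knob is at px (257.6,214) and centred between the fingertips at column 257.9. This shows the wrist camera has a y bias of about +2 mm. Going down to the 20 g knob.

Call:
{"op": "drive_tool", "data": {"motion": [[25,0,-1,0],[20,0,0,0],[10,0,0,0],[0,0,0,0],[0,0,0,0]]}}

```text
clock: 3.47
position: [461.9, 258.6, 52.6]
ee_rot: [0.0, 0.707, 0.0, 0.708]
contact_force: [-0.1, 0.1, 0.9]
gripper_width: 29.8
```

Call:
{"op": "drive_tool", "data": {"motion": [[0,0,0,0],[0,0,0,0],[0,0,0,0],[0,0,0,0]], "grip": 5}}

```text
clock: 3.8
position: [462.0, 259.4, 52.8]
ee_rot: [0.0, 0.706, 0.001, 0.708]
contact_force: [0.2, -0.9, 5.2]
gripper_width: 6.9
```

```bash
python3 - <<'E'
from h import *
s,i=wsnap('w5')
j=i[170:330,190:330][:,:,::-1];t=arm.get_image('scene')[210:310,125:275][:,:,::-1]
A=cv2.resize(j,(420,480),interpolation=2);B=cv2.resize(t,(380,253),interpolation=2);B=cv2.copyMakeBorder(B,0,227,0,0,0)
cv2.imwrite('pics/w5c.png',np.hstack([A,B]))
E
```

```text
3.8 [462.  259.4  52.8] 6.9 [ 0.2 -0.9  5.2]
```

View pics/w5c.png

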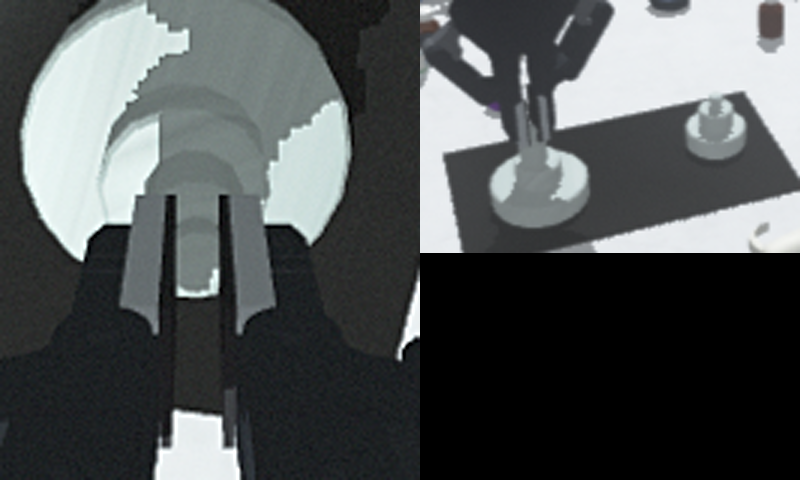

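The knob sits between the pads (picture 225-297, both sides touching). Lifting and carrying toward pot 20.

Call:
{"op": "drive_tool", "data": {"motion": [[-3,0,0,0],[-8,0,0,0],[-15,0,0,0],[-20,0,0,0],[-30,0,0,0],[-20,-20,18,0],[0,-30,27,0],[0,-30,27,0],[0,-30,27,0],[0,-30,27,0]], "grip": 5}}

```text
clock: 4.73
position: [587.9, 117.7, 148.1]
ee_rot: [-0.0, 0.707, 0.001, 0.707]
contact_force: [-0.2, 0.5, -0.1]
gripper_width: 6.9
```

Call:
{"op": "drive_tool", "data": {"motion": [[0,-30,26,0],[0,-30,22,0],[0,0,0,0],[0,0,0,0]]}}

```text
clock: 5.07
position: [635.6, 57.0, 146.8]
ee_rot: [0.001, 0.707, -0.001, 0.707]
contact_force: [-1.1, 0.9, -0.8]
gripper_width: 7.4
```

```bash
python3 - <<'E'
from h import *
s,i=wsnap('w6')
for o in blue('wrist',i,3,s,200): print(o[0],np.round(o[1:],1))
print(proj('wrist',(668,54,3),s))
cv2.imwrite('pics/w6c.png',i[60:384,60:460][:,:,::-1])
E
```

```text
5.0667 [635.6  57.  146.8] 7.4 [-1.1  0.9 -0.8]
[452. 330.] [824.6 277.4 156.2]
[252. 318.] [801.2  55.5  71.4]
[107. 300.] [ 772.6 -102.3   29.3]
[250. 212.] [671.7  52.7  34.7]
[117. 190.] [648.3 -73.6  56.8]
[109.  28.] [508.8 -63.2  38.5]
[250.93502854 209.69796382]
```

View pics/w6c.png

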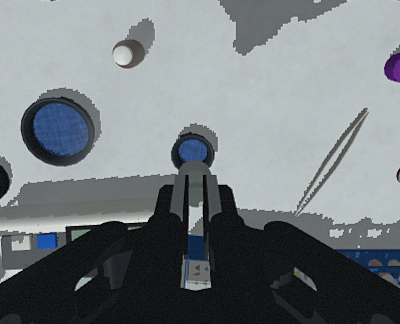

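```bash
cat >> h.py <<'E'
def projN(n,X,s):
    K,e,A=cam(n,s);p=((np.array(X)-e)@A)*[1,-1,-1];p=p@K.T;return p[:,:2]/p[:,2:]
def pot(n,i,x0,y0,rim,s=None,w=8,arc=None):
    """rim circle fit: dark ring just inside rim radius, bright outside (z=13)"""
    g=cv2.GaussianBlur(i.max(2),(0,0),.7).astype(float);t=np.radians(np.arange(0,360,5) if arc is None else np.arange(*arc,5));best=[]
    for x in np.arange(x0-w,x0+w+.1,.5):
        for y in np.arange(y0-w,y0+w+.1,.5):
            v=[]
            for r in(rim/2-2,rim/2+2):
                P=projN(n,np.c_[x+r*np.cos(t),y+r*np.sin(t),np.full(t.size,13 if r<rim/2 else 10)],s).astype(np.float32)
                v.append(cv2.remap(g.astype(np.float32),P[None,:,0],P[None,:,1],1)[0])
            best.append((np.clip(v[1]-v[0],-60,60).mean(),x,y))
    best.sort(reverse=True);b=np.array(best[:8]);return b.mean(0).round(1)
E
python3 - <<'E'
from h import *
s,i=load('w6')
print('20',pot('wrist',i,671,53,43,s),pot('wrist',i,671,53,43,s,arc=(60,300)))
print('200',pot('wrist',i,648,-73,69,s))
s,i=load('w2')
for r in(50,57):print('near',r,pot('wrist',i,509,-66,r,s),'far',pot('wrist',i,588,-190,r,s,arc=(90,270)))
print('500',pot('wrist',i,450,-188,92,s),'200',pot('wrist',i,648,-73,69,s,arc=(90,270)))
i=cv2.imread('pics/top0.png')[:,:,::-1].copy()
for r in(50,57):print('top near',r,pot('top',i,509,-66,r),'far',pot('top',i,588,-187,r))
print(pot('top',i,670,54,43),pot('top',i,647,-73,69),pot('top',i,449,-190,92))
E
```

```text
Traceback (most recent call last):
  File "h.py", line 38, in pot
    P=projN(n,np.c_[x+r*np.cos(t),y+r*np.sin(t),np.full(t.size,13 if r<rim/2 else 10)],s).astype(np.float32)
      ~~~~~^^^^^^^^^^^^^^^^^^^^^^^^^^^^^^^^^^^^^^^^^^^^^^^^^^^^^^^^^^^^^^^^^^^^^^^^^^^^^^
  File "h.py", line 30, in projN
    K,e,A=cam(n,s);p=((np.array(X)-e)@A)*[1,-1,-1];p=p@K.T;return p[:,:2]/p[:,2:]
          ~~~^^^^^
  File "h.py", line 5, in cam
    c=arm.calibration(n)
ValueError: time passes only in moves, steps and waits
```

```bash
sed -i "s/^def cam(/import functools\n@functools.lru_cache\ndef cal(n): return arm.calibration(n)\ndef cam(/; s/c=arm.calibration(n)/c=cal(n)/" h.py
cat > m.py <<'E'
from h import *
s,i=load('w6')
print('20',pot('wrist',i,671,53,43,s),pot('wrist',i,671,53,43,s,arc=(60,300)))
print('200',pot('wrist',i,648,-73,69,s))
s,i=load('w2')
for r in(50,57):print('near',r,pot('wrist',i,509,-66,r,s),'far',pot('wrist',i,588,-190,r,s,arc=(90,270)))
print('500',pot('wrist',i,450,-188,92,s),'200',pot('wrist',i,648,-73,69,s,arc=(90,270)))
i=cv2.imread('pics/top0.png')[:,:,::-1].copy()
for r in(50,57):print('top near',r,pot('top',i,509,-66,r),'far',pot('top',i,588,-187,r))
print(pot('top',i,670,54,43),pot('top',i,647,-73,69),pot('top',i,449,-190,92))
E
python3 m.py
```

```text
20 [ 44.1 668.6  54.9] [ 56.8 668.9  55. ]
200 [ 56.7 646.6 -69.9]
near 50 [ 59.6 507.2 -64.9] far [  44.4  581.1 -186.8]
near 57 [ 44.8 503.6 -62. ] far [  41.9  584.5 -185.2]
500 [  53.3  450.6 -187.9] 200 [ 34.5 644.  -70.7]
top near 50 [ 31.2 504.7 -64.9] far [  15.   587.6 -187.9]
top near 57 [ 24.9 502.1 -64.5] far [  27.8  584.9 -187.1]
[ 34.9 666.1  54.6] [ 34.6 643.9 -71.6] [  33.8  447.9 -188.1]
```

The rim fits give pot 20 at about (669, 54.6). The near pot at (507,-66) has a 50 mm rim, so it is the 50. The far pot at (585,-188) has a 57 mm rim, so it is the 100. Placing the 20 g.

Call:
{"op": "drive_tool", "data": {"motion": [[0,-4,33.3,0],[25,0,0,0],[35,0,0,0],[30,0,0,0],[20,0,0,0],[7,0,0,0],[0,0,0,0],[0,0,0,0]]}}

```text
clock: 5.78
position: [668.9, 56.0, 31.5]
ee_rot: [-0.001, 0.707, 0.001, 0.708]
contact_force: [-0.8, -0.2, -0.2]
gripper_width: 7.1
```

Call:
{"op": "drive_tool", "data": {"motion": [[2,0,0,0],[2,0,0,0],[2,0,0,0],[0,0,0,0]]}}

```text
clock: 6.12
position: [668.6, 55.0, 24.8]
ee_rot: [-0.0, 0.707, 0.0, 0.707]
contact_force: [-0.2, 0.6, -0.4]
gripper_width: 7.1
```

```bash
python3 - <<'E'
from h import *
s,i=wsnap('w7')
cv2.imwrite('pics/w7c.png',cv2.resize(i[120:330,150:360][:,:,::-1],None,fx=2.5,fy=2.5,interpolation=2))
print(s['wrist_torque'])
E
```

```text
6.1167 [668.6  55.   24.8] 7.1 [-0.2  0.6 -0.4]
[-0.02019106  0.01233126  0.03023139]
```

View pics/w7c.png

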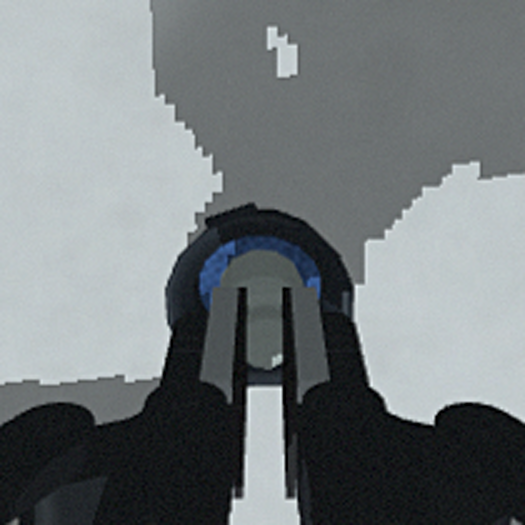

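The weight is over the felt and well centred: its column is 265 and the felt spans 200-322. Lowering to contact.

Call:
{"op": "drive_tool", "data": {"motion": [[1,0,0,0],[1,0,0,0],[0,0,0,0]]}}

```text
clock: 6.42
position: [668.4, 54.8, 22.1]
ee_rot: [-0.0, 0.707, 0.0, 0.707]
contact_force: [0.0, 0.0, -0.5]
gripper_width: 6.8
```

Call:
{"op": "drive_tool", "data": {"motion": [[1,0,0,0],[0,0,0,0]]}}

```text
clock: 6.58
position: [668.5, 54.9, 21.2]
ee_rot: [-0.0, 0.707, 0.0, 0.707]
contact_force: [-0.3, -0.2, -0.0]
gripper_width: 7.1
```

Call:
{"op": "drive_tool", "data": {"motion": [[0.7,0,0,0],[0,0,0,0]]}}

```text
clock: 6.75
position: [668.7, 54.9, 21.0]
ee_rot: [-0.0, 0.707, 0.0, 0.707]
contact_force: [-0.7, 0.0, 1.9]
gripper_width: 7.0
```

Call:
{"op": "drive_tool", "data": {"motion": [[0.7,0,0,0],[0,0,0,0]]}}

```text
clock: 6.92
position: [668.9, 54.9, 21.0]
ee_rot: [-0.001, 0.707, 0.0, 0.707]
contact_force: [-1.3, -0.2, 4.0]
gripper_width: 6.9
```

Call:
{"op": "drive_tool", "data": {"motion": [[0,0,0,0],[0,0,0,0],[0,0,0,0],[-10,0,0,0],[-30,0,0,0],[-30,0,0,0],[-30,0,0,0],[-30,0,0,0],[0,29.1,-29.6,0],[0,29.1,-29.6,0]], "grip": 30}}

```text
clock: 7.75
position: [610.8, 113.0, 152.8]
ee_rot: [0.002, 0.705, -0.0, 0.709]
contact_force: [-0.3, 0.7, -1.3]
gripper_width: 30.0
```

Call:
{"op": "drive_tool", "data": {"motion": [[0,29.2,-29.6,0],[0,29.2,-29.6,0],[0,29.2,-29.6,0],[0,29.1,-29.6,0],[0,29.1,-29.6,0],[30,0,0,0],[30,0,0,0],[0,0,0,0],[0,0,0,0]]}}

```text
clock: 8.5
position: [460.6, 258.3, 89.5]
ee_rot: [-0.001, 0.708, -0.0, 0.706]
contact_force: [0.7, -0.5, 0.4]
gripper_width: 30.2
```

```bash
python3 - <<'E'
from h import *
s,i=wsnap('w8')
A=cv2.resize(i[100:330,130:390][:,:,::-1],None,fx=2,fy=2,interpolation=2)
t=arm.get_image('scene')[180:230,195:245][:,:,::-1]
B=cv2.copyMakeBorder(cv2.resize(t,(250,250),interpolation=2),0,A.shape[0]-250,0,0,0)
cv2.imwrite('pics/w8c.png',np.hstack([A,B]));print(proj('wrist',(461.4,260.8,43),s))
E
```

```text
8.5 [460.6 258.3  89.5] 30.2 [ 0.7 -0.5  0.4]
[257.33093931 217.43365307]
```

View pics/w8c.png

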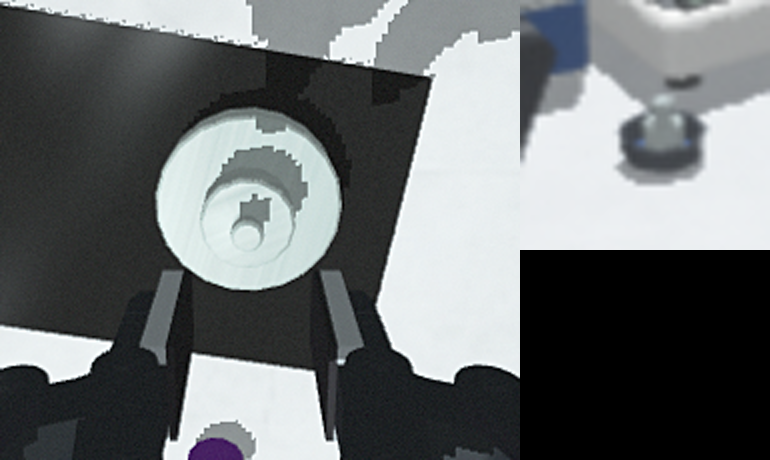

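The 20 g stands upright in its pot. The 100 g knob is at crop (247,234), about 1.5 mm to -y of the finger midline. Correcting by that and gripping.

Call:
{"op": "drive_tool", "data": {"motion": [[25,-1.5,0,0],[20,0,0,0],[9.6,0,0,0],[0,0,0,0]]}}

```text
clock: 8.93
position: [461.9, 257.1, 35.4]
ee_rot: [-0.0, 0.707, -0.0, 0.707]
contact_force: [-0.0, 0.0, -0.5]
gripper_width: 30.0
```

Call:
{"op": "drive_tool", "data": {"motion": [[0,0,0,0],[0,0,0,0],[0,0,0,0],[0,0,0,0],[-3,0,0,0],[-8,0,0,0],[-10,0,0,0]], "grip": 5}}

```text
clock: 9.52
position: [460.5, 256.8, 56.4]
ee_rot: [-0.001, 0.708, -0.0, 0.707]
contact_force: [0.0, 0.5, -0.7]
gripper_width: 7.1
```

Call:
{"op": "drive_tool", "data": {"motion": [[-30,0,0,0],[-30,0,0,0],[-30,0,0,0],[0,-37,8,0],[0,-37,8,0],[0,-37,8,0],[0,-37,8,0],[0,-37,8,0],[0,-37,8,0],[0,-37,8,0]]}}

```text
clock: 10.35
position: [517.3, -3.4, 147.4]
ee_rot: [-0.0, 0.707, 0.001, 0.707]
contact_force: [0.8, 0.9, -0.6]
gripper_width: 7.1
```

Call:
{"op": "drive_tool", "data": {"motion": [[0,-37,8,0],[0,-37,8,0],[0,-37,8,0],[0,-37,8,0],[0,-37,5,0],[0,0,0,0],[0,0,0,0],[0,0,0,0]]}}

```text
clock: 11.02
position: [554.1, -186.6, 146.6]
ee_rot: [0.0, 0.707, 0.0, 0.707]
contact_force: [1.0, 0.7, -1.2]
gripper_width: 7.0
```

```bash
python3 - <<'E'
from h import *
s,i=wsnap('w9')
print('100',[pot('wrist',i,586,-187,r,s,arc=a) for a in((0,360),(60,300)) for r in(50,57)])
print('500',pot('wrist',i,450,-188,92,s))
print('50',pot('wrist',i,507,-65,50,s),pot('wrist',i,507,-65,57,s))
print('200',pot('wrist',i,646,-71,69,s))
E
```

```text
11.0167 [ 554.1 -186.6  146.6] 7.0 [ 1.   0.7 -1.2]
100 [array([  31.1,  582.4, -186.1]), array([  39.3,  588. , -186.2]), array([  47.2,  582.6, -186. ]), array([  58.2,  587.9, -185.9])]
500 [  47.1  450.8 -188. ]
50 [ 60.  507.9 -64.9] [ 37.8 504.4 -64.1]
200 [ 46.  646.  -71.9]
```

Call:
{"op": "drive_tool", "data": {"motion": [[0,-1.2,33.9,0],[30,0,0,0],[35,0,0,0],[30,0,0,0],[20,0,0,0],[7,0,0,0],[0,0,0,0],[1,0,0,0],[1,0,0,0],[0,0,0,0]]}}

```text
clock: 11.9
position: [589.5, -187.6, 24.0]
ee_rot: [-0.001, 0.706, 0.0, 0.708]
contact_force: [-0.1, -0.8, -2.2]
gripper_width: 6.6
```

Call:
{"op": "drive_tool", "data": {"motion": [[0.7,0,0,0],[0.7,0,0,0],[0,0,0,0]]}}

```text
clock: 12.15
position: [588.5, -187.9, 21.3]
ee_rot: [-0.0, 0.707, 0.0, 0.707]
contact_force: [-0.0, 0.6, -1.4]
gripper_width: 7.0
```

Call:
{"op": "drive_tool", "data": {"motion": [[0.7,0,0,0],[0,0,0,0],[0,0,0,0]]}}

```text
clock: 12.4
position: [588.6, -188.0, 20.8]
ee_rot: [-0.0, 0.707, 0.0, 0.707]
contact_force: [-1.6, 0.4, 3.3]
gripper_width: 6.9
```

```bash
python3 - <<'E'
from h import *
s,i=wsnap('w10')
cv2.imwrite('pics/w10c.png',cv2.resize(i[120:330,150:360][:,:,::-1],None,fx=2.5,fy=2.5,interpolation=2))
E
```

```text
12.4 [ 588.6 -188.    20.8] 6.9 [-1.6  0.4  3.3]
```

View pics/w10c.png

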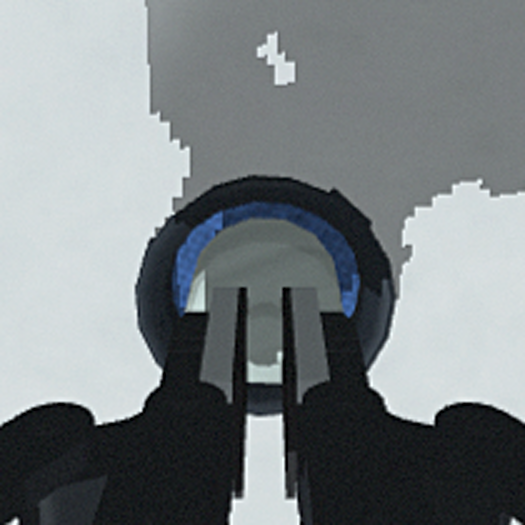

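The 100 g is seated and centred in its pot. Releasing, then back for the 500 g.

Call:
{"op": "drive_tool", "data": {"motion": [[0,0,0,0],[0,0,0,0],[0,0,0,0],[-10,0,0,0],[-30,0,0,0],[-30,0,0,0],[-30,0,0,0],[-30,0,0,0],[0,37.1,-10.6,0],[0,37.1,-10.6,0]], "grip": 30}}

```text
clock: 13.28
position: [568.6, -114.1, 153.2]
ee_rot: [0.001, 0.705, -0.001, 0.709]
contact_force: [-0.2, 1.3, -0.7]
gripper_width: 30.0
```

Call:
{"op": "drive_tool", "data": {"motion": [[0,37.1,-10.6,0],[0,37.1,-10.6,0],[0,37.1,-10.6,0],[0,37.1,-10.6,0],[0,37.1,-10.6,0],[0,37.1,-10.6,0],[0,37.1,-10.6,0],[0,37.1,-10.6,0],[0,37.1,-10.6,0],[0,37.1,-10.3,0]]}}

```text
clock: 14.12
position: [460.3, 259.1, 151.2]
ee_rot: [-0.0, 0.707, 0.001, 0.707]
contact_force: [0.4, 0.5, -0.3]
gripper_width: 30.0
```

Call:
{"op": "drive_tool", "data": {"motion": [[30,0,0,0],[30,0,0,0],[0,0,0,0],[0,0,0,0],[0,0,0,0]]}}

```text
clock: 14.53
position: [462.2, 257.6, 91.8]
ee_rot: [0.0, 0.706, 0.001, 0.708]
contact_force: [0.2, 0.2, 1.0]
gripper_width: 29.9
```

```bash
python3 - <<'E'
from h import *
s,i=wsnap('w11')
A=cv2.resize(i[100:330,130:390][:,:,::-1],None,fx=2,fy=2,interpolation=2)
t=arm.get_image('top')[125:265,220:375][:,:,::-1]
B=cv2.copyMakeBorder(cv2.resize(t,(280,253),interpolation=2),0,A.shape[0]-253,0,0,0)
cv2.imwrite('pics/w11c.png',np.hstack([A,B]))
E
```

```text
14.5333 [462.2 257.6  91.8] 29.9 [0.2 0.2 1. ]
```

View pics/w11c.png

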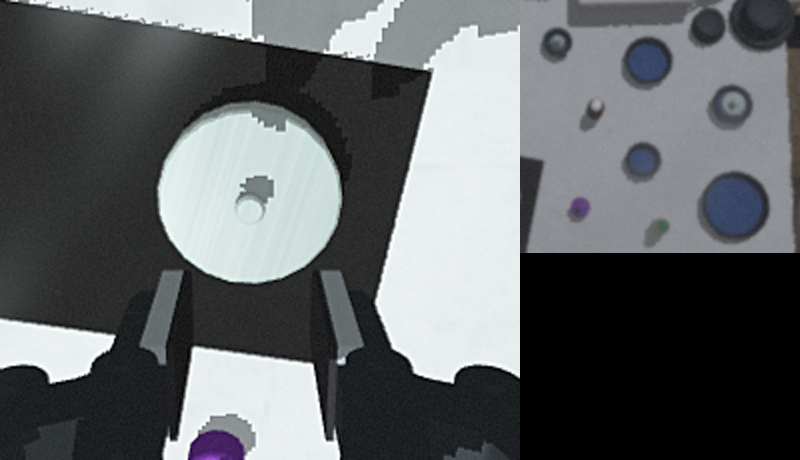

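The 20 and 100 are in their pots. The 500 g knob at crop (250,209) is within 1 mm of the finger midline, so I'm gripping it.

```bash
python3 - <<'E'
from h import *
s,i=load('w11');print(ray('wrist',(255,204.5),28,s))
E
```

```text
[460.47223104 258.77557521  28.        ]
```

Call:
{"op": "drive_tool", "data": {"motion": [[30,-0.6,0,0],[25,0,0,0],[15.9,0,0,0],[0,0,0,0]]}}

```text
clock: 14.97
position: [462.3, 257.0, 19.8]
ee_rot: [-0.0, 0.707, 0.001, 0.708]
contact_force: [-0.7, 0.7, 0.1]
gripper_width: 29.7
```

Call:
{"op": "drive_tool", "data": {"motion": [[0,0,0,0],[0,0,0,0],[0,0,0,0],[0,0,0,0],[-3,0,0,0],[-8,0,0,0],[-10,0,0,0],[0,0,0,0]], "grip": 5}}

```text
clock: 15.63
position: [461.9, 257.4, 42.0]
ee_rot: [0.0, 0.706, 0.001, 0.708]
contact_force: [1.1, 0.5, -4.2]
gripper_width: 6.8
```

Call:
{"op": "drive_tool", "data": {"motion": [[-25,0,0,0],[-30,0,0,0],[-25,-10,0,0],[0,-20,0,0],[0,-30,-1,0],[0,-35,-1,0],[0,-35,-1,0],[0,-35,-1,0],[0,-35,-1,0],[0,-35,-1,0]]}}

```text
clock: 16.47
position: [454.5, 20.1, 120.4]
ee_rot: [-0.0, 0.707, 0.001, 0.707]
contact_force: [0.6, -0.7, -4.7]
gripper_width: 7.0
```

Call:
{"op": "drive_tool", "data": {"motion": [[0,-35,-1,0],[0,-35,-1,0],[0,-35,-1,0],[0,-35,-0.2,0],[0,-33,0,0],[0,-22,0,0],[0,-11.8,0,0],[0,0,0,0],[0,0,0,0],[0,0,0,0]]}}

```text
clock: 17.3
position: [451.9, -184.7, 120.1]
ee_rot: [-0.0, 0.707, 0.0, 0.707]
contact_force: [0.0, 0.6, -4.7]
gripper_width: 6.8
```

Call:
{"op": "drive_tool", "data": {"motion": [[20,0,0,0],[30,0,0,0],[25,0,0,0],[15,0,0,0],[5,0,0,0],[0,0,0,0],[0,0,0,0]]}}

```text
clock: 17.88
position: [452.5, -184.5, 25.6]
ee_rot: [-0.001, 0.707, 0.001, 0.707]
contact_force: [-0.4, -1.1, -5.3]
gripper_width: 6.5
```

```bash
python3 - <<'E'
from h import *
s,i=wsnap('w12')
cv2.imwrite('pics/w12c.png',cv2.resize(i[100:330,130:390][:,:,::-1],None,fx=2,fy=2,interpolation=2))
E
```

```text
17.8833 [ 452.5 -184.5   25.6] 6.5 [-0.4 -1.1 -5.3]
```

View pics/w12c.png

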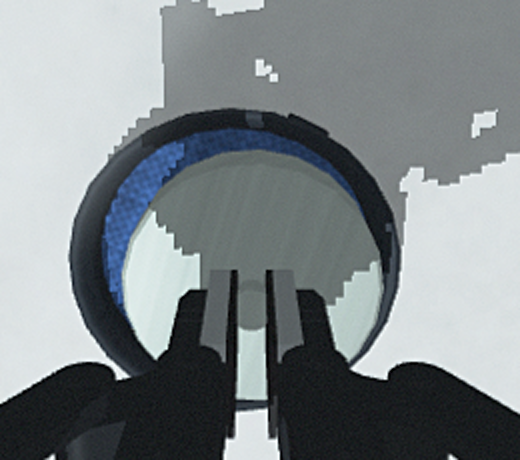

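My y sum was about 5 mm short: the gap is on the left (-y), at crop 103-123. Shifting -5 and then lowering.

Call:
{"op": "drive_tool", "data": {"motion": [[0,-2.5,0,0],[0,-2.5,0,0],[0,0,0,0],[1,0,0,0],[1,0,0,0],[1,0,0,0],[0.5,0,0,0],[0,0,0,0]]}}

```text
clock: 18.6
position: [452.1, -190.1, 21.6]
ee_rot: [-0.0, 0.707, 0.0, 0.707]
contact_force: [0.0, 0.4, -4.9]
gripper_width: 7.0
```

Call:
{"op": "drive_tool", "data": {"motion": [[0.6,0,0,0],[0.5,0,0,0],[0,0,0,0],[0,0,0,0]]}}

```text
clock: 18.93
position: [452.5, -190.1, 20.8]
ee_rot: [-0.0, 0.707, 0.0, 0.707]
contact_force: [-0.1, 0.5, -4.2]
gripper_width: 7.0
```

```bash
python3 - <<'E'
from h import *
s,i=wsnap('w13')
cv2.imwrite('pics/w13c.png',cv2.resize(i[100:330,130:390][:,:,::-1],None,fx=2,fy=2,interpolation=2))
E
```

```text
18.9333 [ 452.5 -190.1   20.8] 7.0 [-0.1  0.5 -4.2]
```

View pics/w13c.png

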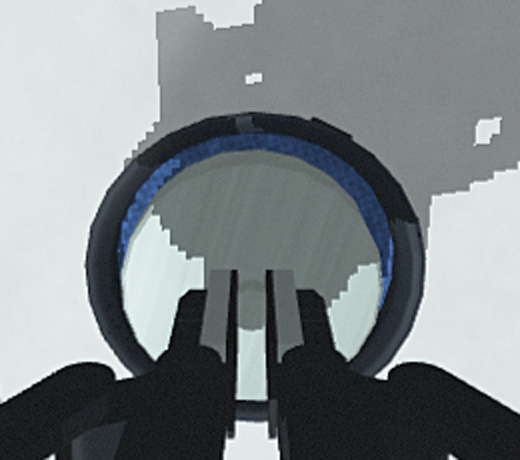

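The 500 g is centred and still hanging. Lowering until the force flips.

Call:
{"op": "drive_tool", "data": {"motion": [[0.6,0,0,0],[0,0,0,0],[0,0,0,0]]}}

```text
clock: 19.23
position: [452.5, -190.1, 20.7]
ee_rot: [-0.0, 0.707, 0.0, 0.707]
contact_force: [-1.8, 2.4, 3.8]
gripper_width: 6.5
```

Call:
{"op": "drive_tool", "data": {"motion": [[0.6,0,0,0],[0,0,0,0],[0,0,0,0]]}}

```text
clock: 19.48
position: [452.5, -190.1, 20.7]
ee_rot: [-0.001, 0.707, 0.0, 0.707]
contact_force: [-2.4, 2.6, 9.3]
gripper_width: 6.9
```

Call:
{"op": "drive_tool", "data": {"motion": [[0,0,0,0],[0,0,0,0],[0,0,0,0],[-10,0,0,0],[-30,0,0,0],[-30,0,0,0],[-30,0,0,0],[0,38.9,3,0],[0,38.9,0,0],[0,38.9,0,0]], "grip": 30}}

```text
clock: 20.32
position: [455.7, -72.7, 120.2]
ee_rot: [0.001, 0.706, -0.0, 0.708]
contact_force: [1.5, 1.1, 0.0]
gripper_width: 30.2
```

Call:
{"op": "drive_tool", "data": {"motion": [[0,38.9,0,0],[0,38.9,0,0],[0,38.9,0,0],[0,38.9,0,0],[0,38.6,0,0],[30,0,0,0],[0,0,0,0],[0,0,0,0],[0,0,0,0]]}}

```text
clock: 21.07
position: [455.4, 120.3, 89.9]
ee_rot: [-0.0, 0.707, 0.0, 0.707]
contact_force: [0.5, 0.6, 0.5]
gripper_width: 30.1
```

```bash
python3 - <<'E'
from h import *
s,i=wsnap('w14')
cv2.imwrite('pics/w14c.png',cv2.resize(i[100:330,130:390][:,:,::-1],None,fx=2,fy=2,interpolation=2))
E
```

```text
21.0667 [455.4 120.3  89.9] 30.1 [0.5 0.6 0.5]
```

View pics/w14c.png

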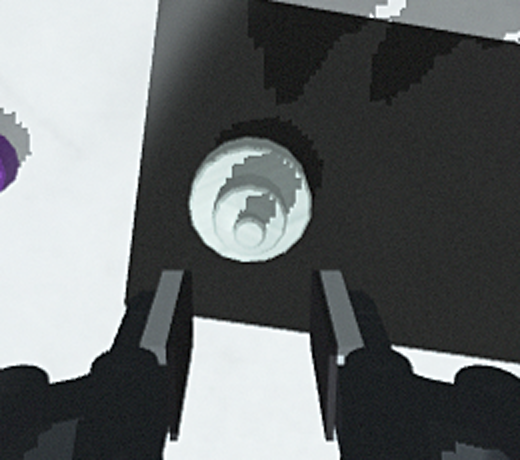

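The 50 g knob at crop (250,233) is 0.6 mm off the midline. Gripping and lifting.

Call:
{"op": "drive_tool", "data": {"motion": [[25,-0.6,0,0],[20,0,0,0],[9.2,0,0,0],[0,0,0,0]]}}

```text
clock: 21.45
position: [454.4, 118.8, 34.4]
ee_rot: [-0.0, 0.708, -0.001, 0.706]
contact_force: [0.3, -0.4, -0.1]
gripper_width: 29.9
```

Call:
{"op": "drive_tool", "data": {"motion": [[0,0,0,0],[0,0,0,0],[0,0,0,0],[0,0,0,0],[-3,0,0,0],[-8,0,0,0],[-15,0,0,0],[-30,0,0,0],[-30,0,0,0],[0,0,0,0]], "grip": 5}}

```text
clock: 22.28
position: [458.6, 122.1, 127.5]
ee_rot: [0.001, 0.703, 0.003, 0.711]
contact_force: [-0.1, 0.3, -0.6]
gripper_width: 7.2
```

Call:
{"op": "drive_tool", "data": {"motion": [[-20,0,0,0],[0,-37.4,4.6,0],[0,-37.4,4.6,0],[0,-37.4,4.6,0],[0,-37.4,4.6,0],[0,-37.4,4.6,0],[0,0,0,0],[0,0,0,0],[0,0,0,0]]}}

```text
clock: 23.03
position: [477.9, -66.9, 141.4]
ee_rot: [0.0, 0.707, 0.0, 0.707]
contact_force: [0.3, -0.1, -0.4]
gripper_width: 7.0
```

```bash
python3 - <<'E'
from h import *
s,i=wsnap('w15')
print('50',[pot('wrist',i,507,-66,r,s,arc=(60,300)) for r in (50,57)])
# tilt/presence of held weight: steel below tips
E
```

```text
23.0333 [477.9 -66.9 141.4] 7.0 [ 0.3 -0.1 -0.4]
50 [array([ 58.2, 507.1, -64.2]), array([ 42.3, 504.1, -60.2])]
```

Call:
{"op": "drive_tool", "data": {"motion": [[0,0.6,29.8,0],[30,0,0,0],[35,0,0,0],[30,0,0,0],[17,0,0,0],[5,0,0,0],[0,0,0,0],[1,0,0,0],[1,0,0,0],[0,0,0,0]]}}

```text
clock: 23.92
position: [509.0, -65.8, 23.6]
ee_rot: [-0.0, 0.706, 0.001, 0.708]
contact_force: [-0.5, 0.1, -0.7]
gripper_width: 6.9
```

Call:
{"op": "drive_tool", "data": {"motion": [[0.7,0,0,0],[0.7,0,0,0],[0,0,0,0]]}}

```text
clock: 24.17
position: [508.2, -66.2, 21.3]
ee_rot: [-0.0, 0.707, 0.0, 0.707]
contact_force: [-0.4, -0.0, -0.0]
gripper_width: 6.8
```

Call:
{"op": "drive_tool", "data": {"motion": [[0.7,0,0,0],[0,0,0,0],[0,0,0,0]]}}

```text
clock: 24.42
position: [508.2, -66.3, 20.5]
ee_rot: [-0.0, 0.707, 0.0, 0.707]
contact_force: [-0.7, 0.4, 1.4]
gripper_width: 7.4
```

The 50 g touches down at the same height as the others. Releasing, then gripping the 200 g.

Call:
{"op": "drive_tool", "data": {"motion": [[0,0,0,0],[0,0,0,0],[0,0,0,0],[-10,0,0,0],[-30,0,0,0],[-30,0,0,0],[-30,0,0,0],[0,37.3,-10.6,0],[0,37.3,-10.6,0],[0,37.3,-10.6,0]], "grip": 30}}

```text
clock: 25.25
position: [476.0, 46.5, 121.7]
ee_rot: [0.001, 0.706, -0.0, 0.708]
contact_force: [0.7, 1.2, 0.3]
gripper_width: 30.0
```

Call:
{"op": "drive_tool", "data": {"motion": [[0,37.3,-10.6,0],[0,37.2,-10.4,0],[30,0,0,0],[30,0,0,0],[25,0,0,0],[12,0,0,0],[3.9,0,0,0],[0,0,0,0],[0,0,0,0]]}}

```text
clock: 26.0
position: [455.6, 120.5, 20.1]
ee_rot: [-0.0, 0.707, 0.001, 0.707]
contact_force: [0.3, -0.2, -0.4]
gripper_width: 29.8
```

Call:
{"op": "drive_tool", "data": {"motion": [[0,0,0,0],[0,0,0,0],[0,0,0,0],[0,0,0,0],[-3,0,0,0],[-8,0,0,0],[-10,0,0,0],[0,0,0,0]], "grip": 5}}

```text
clock: 26.67
position: [456.0, 120.6, 41.9]
ee_rot: [0.0, 0.706, 0.001, 0.708]
contact_force: [-0.5, 0.5, -2.1]
gripper_width: 7.2
```

Call:
{"op": "drive_tool", "data": {"motion": [[-30,0,0,0],[-40,0,0,0],[-30,0,0,0],[0,-27.1,23.1,0],[0,-27.1,23.1,0],[0,-27.1,23.1,0],[0,-27.1,23.1,0],[0,-27.1,23.1,0],[0,-27.1,23.1,0],[0,-27.3,22.9,0]]}}

```text
clock: 27.5
position: [617.1, -71.1, 139.5]
ee_rot: [-0.0, 0.708, 0.0, 0.707]
contact_force: [1.0, 0.8, -1.5]
gripper_width: 7.2
```

Call:
{"op": "drive_tool", "data": {"motion": [[0,0,0,0],[0,0,0,0],[0,0,0,0]]}}

```text
clock: 27.75
position: [615.7, -69.7, 139.3]
ee_rot: [0.0, 0.708, 0.0, 0.706]
contact_force: [0.3, -0.6, -1.2]
gripper_width: 7.2
```

```bash
python3 - <<'E'
from h import *
s,i=wsnap('w16')
print('200',[pot('wrist',i,647,-70,69,s,arc=a) for a in ((60,300),(0,360))])
E
```

```text
27.75 [615.7 -69.7 139.3] 7.2 [ 0.3 -0.6 -1.2]
200 [array([ 50.6, 639.6, -68.1]), array([ 36.4, 639.6, -68.1])]
```

```bash
python3 - <<'E'
from h import *
s,i=load('w16')
for a in((100,260),(70,290)):print('200',pot('wrist',i,645,-70,69,s,w=14,arc=a))
h=cv2.cvtColor(i,cv2.COLOR_RGB2HSV);m=cv2.inRange(h,(105,90,25),(130,255,255))
P=[(o[0],np.round(o[1:],1)) for o in blue('wrist',i,3,s,300)];print(P)
cv2.imwrite('pics/w16c.png',cv2.resize(i[100:330,130:390][:,:,::-1],None,fx=2,fy=2,interpolation=2))
E
```

```text
200 [ 59.3 639.4 -67.6]
200 [ 56.  639.2 -68.1]
[(array([468., 335.]), array([798.3, 159.3, 136. ])), (array([252., 196.]), array([641.3, -71.5,  53.4])), (array([129., 146.]), array([ 587.1, -187.3,   44.1])), (array([259.,  57.]), array([508.2, -64.5,  35.3])), (array([104.,  18.]), array([ 473.1, -187.6,   63.9]))]
```

View pics/w16c.png

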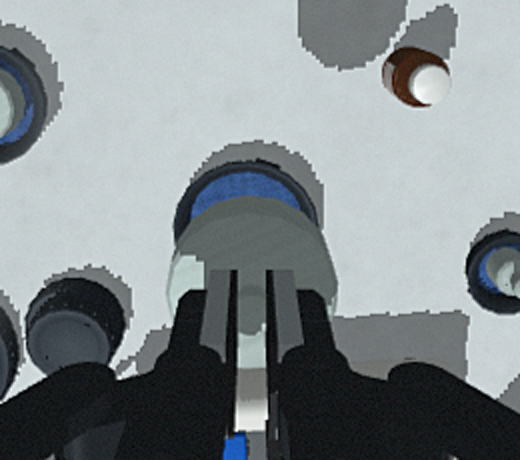

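The rim spans crop columns 174-318 (centre 246) and its near edge is at row 160. The weight hides the far half.

```bash
python3 - <<'E'
from h import *
s,i=load('w16')
for z in(5,13):print(ray('wrist',(253,180),z,s)[:2]+[34.5,0])
g=i.max(2)[:,253];print(g[168:200])
s2,i2=load('w6');print(s['ee_rot'],s2['ee_rot'])
E
```

```text
[649.66519557 -70.46081145]
[647.47866429 -70.40626997]
[215 218 202 109 119 118 121 117 120 122 123 113  57  54  63  55  46  70
 135 162 152 131 130 137 137 132 139 143 145 124  94  89]
[1.89758140e-04 7.07935806e-01 4.34181260e-05 7.06276756e-01] [ 0.00101015  0.70749398 -0.00099955  0.70671794]
```

Call:
{"op": "drive_tool", "data": {"motion": [[0,-2.5,30.2,0],[30,0,0,0],[35,0,0,0],[30,0,0,0],[15,0,0,0],[5,0,0,0],[0,0,0,0],[0,0,0,0]]}}

```text
clock: 28.47
position: [647.6, -71.3, 26.6]
ee_rot: [-0.001, 0.706, 0.001, 0.708]
contact_force: [1.1, 0.3, -1.3]
gripper_width: 6.6
```

```bash
python3 - <<'E'
from h import *
s,i=wsnap('w17')
h=cv2.cvtColor(i,cv2.COLOR_RGB2HSV);m=cv2.inRange(h,(105,90,25),(130,255,255))
g=i.max(2)
for v in range(180,255,8):
    c=np.where(m[v,150:360]>0)[0]+150; 
    r=np.split(c,np.where(np.diff(c)>3)[0]+1) if len(c) else []
    print(v,[(q[0],q[-1]) for q in r])
print(g[150:260:1,254])
E
```

```text
28.4667 [647.6 -71.3  26.6] 6.6 [ 1.1  0.3 -1.3]
180 []
188 [(np.int64(225), np.int64(225)), (np.int64(242), np.int64(264))]
196 [(np.int64(224), np.int64(282)), (np.int64(286), np.int64(286)), (np.int64(296), np.int64(296))]
204 [(np.int64(203), np.int64(203)), (np.int64(215), np.int64(232)), (np.int64(279), np.int64(292)), (np.int64(302), np.int64(302))]
212 [(np.int64(211), np.int64(223)), (np.int64(288), np.int64(296))]
220 [(np.int64(209), np.int64(218)), (np.int64(293), np.int64(299))]
228 [(np.int64(202), np.int64(202)), (np.int64(207), np.int64(215)), (np.int64(296), np.int64(300))]
236 [(np.int64(193), np.int64(193)), (np.int64(200), np.int64(200)), (np.int64(208), np.int64(213)), (np.int64(298), np.int64(299))]
244 [(np.int64(194), np.int64(194)), (np.int64(203), np.int64(203)), (np.int64(208), np.int64(212)), (np.int64(301), np.int64(301)), (np.int64(305), np.int64(305))]
252 [(np.int64(210), np.int64(210))]
[124 128 125 125 127 127 123 124 123 128 126 124 126 126 127 126 124 122
 125 127 126 126 125 126 126 125 132 112  21  43  41  34  27  28  32  33
  22  52  90  88  98  95  80  71  68  68  79  86 105  97  93  95  98 100
  97  98 103 105 107 106 109 106 106 107 105 106 109 106 105 108 105 103
 107 108 106 111 106 107 109 105 106 107 110 110 110 111 110 110 107 110
 111 109 100  94  94  96  97  99 106 107 112 109 106 106 109 109 109 109
 112 109]
```

The felt margins are symmetric to about 1 mm. Nudging -0.8 and lowering.

Call:
{"op": "drive_tool", "data": {"motion": [[1,-0.8,0,0],[1,0,0,0],[1,0,0,0],[0.7,0,0,0],[0.7,0,0,0],[0,0,0,0],[0,0,0,0]]}}

```text
clock: 29.1
position: [646.9, -73.0, 20.8]
ee_rot: [-0.0, 0.707, 0.0, 0.707]
contact_force: [-1.4, 0.5, -1.3]
gripper_width: 7.1
```

Call:
{"op": "drive_tool", "data": {"motion": [[0.6,0,0,0],[0,0,0,0],[0,0,0,0]]}}

```text
clock: 29.35
position: [647.0, -72.9, 20.4]
ee_rot: [-0.0, 0.707, 0.0, 0.707]
contact_force: [-0.8, 0.7, -1.3]
gripper_width: 7.4
```

Call:
{"op": "drive_tool", "data": {"motion": [[0.6,0,0,0],[0,0,0,0],[0,0,0,0]]}}

```text
clock: 29.6
position: [647.0, -72.9, 20.3]
ee_rot: [-0.0, 0.707, 0.0, 0.707]
contact_force: [-2.0, 0.6, 3.6]
gripper_width: 7.1
```

Call:
{"op": "drive_tool", "data": {"motion": [[0,0,0,0],[0,0,0,0],[0,0,0,0],[-10,0,0,0],[-30,0,0,0],[-40,0,0,0],[-40,0,0,0],[-40,0,0,0],[-40,0,0,0],[0,0,-30,0]], "grip": 30}}

```text
clock: 30.43
position: [625.6, -73.3, 230.8]
ee_rot: [-0.002, 0.699, 0.0, 0.715]
contact_force: [1.5, -0.9, 3.5]
gripper_width: 30.4
```

Call:
{"op": "drive_tool", "data": {"motion": [[0,30,-20,0],[0,30,0,0],[0,0,0,0],[0,0,0,0],[0,0,0,0]]}}

```text
clock: 30.85
position: [597.0, -12.9, 220.3]
ee_rot: [-0.0, 0.707, 0.0, 0.707]
contact_force: [1.0, 0.4, 0.7]
gripper_width: 30.1
```

```bash
python3 - <<'E'
from h import *
s,i=wsnap('w18')
P={500:(451,-188,68),200:(646.6,-71,45),100:(588,-186,33),50:(508,-64.5,26),20:(668.9,56,19)}
h=cv2.cvtColor(i,cv2.COLOR_RGB2HSV)
steel=((h[...,1]<45)&(h[...,2]>60)).astype(np.uint8)
for k,(x,y,d) in P.items():
    # best-fit upright disc top (z=19) + where the knob top (z=30) should appear
    best=max(((lambda inn,out:(inn-out))(*[steel[tuple(np.clip(projN('wrist',np.c_[x+a+r*np.cos(t),y+b+r*np.sin(t),np.full(t.size,19.)],s).round().astype(int)[:,::-1].T,0,[[383],[511]]))].mean() for r,t in((d/2-1.5,T),(d/2+2,T))]),a,b) for T in [np.radians(np.arange(0,360,10))] for a in np.arange(-6,6.1,1) for b in np.arange(-6,6.1,1))
    print(k,best,proj('wrist',(x,y,19),s).round())
for f,n in(('scene','s18'),('top','t18')): cv2.imwrite(f'pics/{n}.png',arm.get_image(f)[:,:,::-1])
g=cv2.imread('pics/t18.png');a=cv2.imread('pics/top0.png')
for nm,(x0,x1,y0,y1) in dict(mat=(130,228,202,260),purple1=(157,170,172,185),purple2=(247,260,234,247)).items():
    q=g[y0:y1,x0:x1].astype(int);o=a[y0:y1,x0:x1].astype(int);print(nm,'bright px now',(q.max(2)>90).sum(),'was',(o.max(2)>90).sum(),'absdiff',abs(q-o).mean().round(1))
E
```

```text
30.85 [597.  -12.9 220.3] 30.1 [1.  0.4 0.7]
500 (np.float64(0.5), np.float64(3.0), np.float64(4.0)) [76. 18.]
200 (np.float64(0.8888888888888888), np.float64(-2.0), np.float64(1.0)) [205. 206.]
100 (np.float64(0.7222222222222222), np.float64(0.0), np.float64(2.0)) [ 99. 156.]
50 (np.float64(0.8611111111111112), np.float64(0.0), np.float64(2.0)) [205.  80.]
20 (np.float64(0.75), np.float64(0.0), np.float64(0.0)) [312. 223.]
mat bright px now 5484 was 1501 absdiff 62.6
purple1 bright px now 169 was 127 absdiff 40.4
purple2 bright px now 107 was 152 absdiff 9.8
```

Call:
{"op": "drive_tool", "data": {"motion": [[0,-35,-20,0],[0,-35,-25,0],[0,-35,-25,0],[0,-35,-25,0],[0,0,-25,0],[0,0,0,0],[0,0,0,0],[0,0,0,0]]}}

```text
clock: 31.67
position: [480.0, -150.1, 220.0]
ee_rot: [-0.0, 0.707, -0.0, 0.707]
contact_force: [0.7, -0.4, -0.3]
gripper_width: 30.1
```

```bash
python3 - <<'E'
from h import *
s,i=wsnap('w19')
P={500:(451,-188,68),200:(646.6,-71,45),100:(588,-186,33),50:(508,-64.5,26)}
h=cv2.cvtColor(i,cv2.COLOR_RGB2HSV);steel=((h[...,1]<45)&(h[...,2]>60)).astype(np.float32)
T=np.radians(np.arange(0,360,10))
def ring(x,y,r,z):
    p=projN('wrist',np.c_[x+r*np.cos(T),y+r*np.sin(T),np.full(T.size,float(z))],s).astype(np.float32)
    return cv2.remap(steel,p[None,:,0],p[None,:,1],0)[0].mean()
for k,(x,y,d) in P.items():
    print(k,max((ring(x+a,y+b,d/2-1.5,19)-ring(x+a,y+b,d/2+2,19),a,b) for a in range(-6,7) for b in range(-6,7)),proj('wrist',(x,y,19),s).round())
# steel blobs' knob: brightest small disc by Hough near the 500
u,v=proj('wrist',(451,-188,30),s).astype(int);g=cv2.cvtColor(i,cv2.COLOR_RGB2GRAY)[v-25:v+25,u-25:u+25]
c=cv2.HoughCircles(cv2.resize(g,None,fx=4,fy=4,interpolation=2),cv2.HOUGH_GRADIENT,1,40,param1=60,param2=12,minRadius=12,maxRadius=30)
print('knob500',None if c is None else [(ray('wrist',(q[0]/4+u-25,q[1]/4+v-25),30,s)[:2].round(1),q[2]/4) for q in c[0][:3]])
t=arm.get_image('top').astype(int);a=cv2.imread('pics/top0.png')[:,:,::-1].astype(int)
for nm,(x0,x1,y0,y1) in dict(mat=(130,228,205,258),purple1=(157,170,172,185),purple2=(247,260,234,247)).items():
    print(nm,(t[y0:y1,x0:x1].max(2)>90).sum(),(a[y0:y1,x0:x1].max(2)>90).sum(),abs(t-a)[y0:y1,x0:x1].mean().round(1))
E
```

```text
31.6667 [ 480.  -150.1  220. ] 30.1 [ 0.7 -0.4 -0.3]
500 (np.float32(0.7777778), 0, 0) [220. 138.]
200 (np.float32(0.055555556), 6, -5) [316. 291.]
100 (np.float32(0.44444445), -6, 1) [225. 250.]
50 (np.float32(0.8611111), -3, -2) [329. 188.]
knob500 [(array([ 451.4, -187.6]), np.float32(3.625))]
mat 380 1224 17.3
purple1 126 127 2.2
purple2 169 152 21.2
```

```bash
python3 -c "
from bench import arm
print(arm.job_done())"
```

```text
the job is handed in; nothing more can be done
None
```

I took both piles apart by their knobs (500-100-20 and 200-50), put all five weights in their own pots, and handed the job in at about 32 s.

- **Seating:** I lowered each weight in sub-millimetre steps until the wrist force showed contact. All five touched down at the same tool height, about 20.5–21 mm, which fits standing flat on the felt.
- **Position:** The last wrist-camera fits found each weight's disc at its expected height and within about 4 mm of its pot's centre. The 500 g knob was within 1 mm of the pot centre.
- **Checked less well:**
  - In the very last wrist view the gripper hid the 100 and 200. They had fitted well in the view before, where the 500 was at the edge of the frame.
  - My picture views were used up, so this last check was by numbers only. I last saw the 20 and 100 released in their pots in a picture. The 500 I last saw still in the gripper, and the 50 and 200 I only measured.
  - The top view comparison was unclear at the end. The mat still showed some bright pixels, and the purple look-alike nearest the pots differed from the start. I put both down to the arm being in view. I never handled either purple weight.

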